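Point out the faulty bobbin and log it

ROBOT

A 7-joint arm with a two-finger parallel gripper is mounted at the origin on the work surface. World frame = base frame: x ahead of the robot, y to its left, z up, the work surface at z = 0. Lengths are in m, angles in rad, forces in N, time in s.
With the tool pointing down it reaches from about 0.425 to 0.95 m from the base axis. Payload 4.7 kg.
Tool frame: the origin (TCP) lies at the very end of the fingers, on their centre line; the grasp point (between the pads) lies arm.grip_point_offset behind it (arm.grip_point_offset is the distance from the TCP to the grasp point, in m); z points along the fingers, y is the line along which they close (so a half turn about z gives the same grasp; the last joint's range is limited). The gripper opens to 85 mm and grips with 20 to 120 N. Pads are 22 mm wide; open, the fingers measure 114 mm over their backs; the gripper's body (76 mm by 85 mm) begins 54 mm behind the grasp point. The pads swing forward as they close: fully open they stand 13 mm farther back than shut.
Start: joints at [-1.358, 0.469, -0.049, 1.532, 0.024, 1.141, -0.082], TCP at [0.162, 0.655, 0.231] pointing down, gripper open.
Joint ranges: [-2.59, 2.59], [-0.33, 1.99], [-1.39, 1.29], [0.1, 2.45], [-1.04, 4.18], [0.21, 1.99], [-2.66, 2.66]. Speed limits (rad/s): [2.57, 2.57, 3.14, 3.14, 3.14, 3.14, 3.14].

INTERFACE

Orientations are given as [roll, pitch, yaw] about the fixed x, y, z axes, in that order (R = Rz(yaw) Ry(pitch) Rx(roll)).
In Python, from plant import arm gives the robot as it stands. The module is installed in compiled form; this text tells all that it offers.
- The arm moves only by the shell command python3 -m handwheel 'ROWS' [FORCE]. ROWS is JSON, a list of rows, each a list of 7 numbers: the turn, a rotation vector about the tool's x, y, z in units of 1.5 rad (1.0 is 1.5 rad), then the shift along the tool's x, y, z in units of 20 cm (1.0 is 20 cm), then the gripper's target within -1 to 1 (fully open at 1, half-way at 0, shut at -1). A call has 1 to 5 rows; each row shifts and turns the commanded pose from where the row before left it, along the tool's axes as they then stand; what a row does not reach is not made up. A row lasts 1/10 s, in which the tool goes at most 50 mm and 8.59 degrees, less where a joint would pass 70% of its speed; a pose out of reach is approached as far as the arm can. A call with a number of a shift or a turn outside -1 to 1 is refused whole. A call with a gripper value outside its range is refused whole. The fingers move at their own pace and stop on an object; FORCE is the grip in N (left out, the last holds). Time passes only in rows, so rows that do not move let the fingers close. It gives the time, the measured TCP pose, the force, the opening and the grip force at its end, in the units of the state.
- arm.sense(): the state, without advancing time (a new reading comes with each control period).
- arm.grab_frame(name): name is "scene" or "top"; returns a dict with "img" (384x512x3 uint8, red, green, blue), "range_z" (384x512 float32, m along the optical axis (not along the pixel's ray), 0 where there is no reading), "K" (3x3 intrinsics, pixels), "k1" (the pictures are not rectified: a ray, as slopes to the right and down, at radius r is drawn at 1 + k1 r^2 times it, then the intrinsics apply), "view" (4x4, takes a point from world to camera coordinates). Camera axes: x right, y down, z forward; pixel columns grow to the right and rows downward; lengths in m; the calibration is good to about 2 mm. A picture is of the moment at which its call begins.
- arm.sign_off(): hands the job in; it is judged then, once.
The state is a dict: "time_s": time; "q": joint angles; "dq": joint speeds; "joint_torque": joint torques, N m; "tool_pos": TCP position; "ee_rot": TCP orientation; "ft_force": force on the tool from outside, world axes, zero at the start; "torque": the same for the moment, N m; "opening": opening from 0.0 (shut) to 1.0 (fully open); "grasp_force": force on a finger pad.
Only numpy, scipy, OpenCV 4.12 (cv2) and the standard library are available. Lean on these libraries where they do the work, as an engineer would, in place of code of your own. Each camera call takes 0.05 s, during which the arm holds its last target. There are 200 camera calls.

TASK

One of the four turned wooden bobbins on the steel inspection plate has come off the lathe without its upper disc. Point it out from straight above for the overhead camera: bring the fingertips about 20 mm above the middle of its top, without touching it, and stay there for about two seconds; then press the larger of the two buttons on the control box fully down to log the reject, let it spring back, and draw clear. Do not lower the fingers over any good bobbin, touch no bobbin, do not press the smaller button, and leave everything else where it stands.

Things in the scene. Friction and masses are not known exactly. Their poses are not given: they have to be found in the camera images.
- reject: the faulty bobbin: turned pale wood, 60 mm tall, standing upright and loose on the inspection plate; shape: lower disc 44 mm across and 9 mm thick, 22 mm shaft, but NO upper disc: the bare 22 mm shaft runs up to a flat top. Origin: centre of its underside; z up. About 60 g; not to be touched
- reject_top (a point): centre of the flat top of the faulty bobbin, 60 mm above the bobbin's underside and 75 mm above the table
- plate: flat dark steel inspection plate lying fixed on the table, 200 (its x) by 300 (its y) by 15 mm thick; origin at the centre of its underside. The four bobbins stand on it, at least 90 mm apart centre to centre, in any order
- log (a joint): travel of the larger button, in m: 0 up, 0.006 fully down; it springs back, fully down takes about 5 N. It counts as pressed from 0.004
- log_top (a point): centre of the top of the larger button: a flat grey round button 38 mm across that stands up, its top 67 mm above the table, from the fixed grey control box (170 by 85 by 45 mm, at the right of the plate), on the end of the box farther from the robot; pressed straight down. The point moves with the button
- reset_small (a joint): travel of the smaller button, in m: 0 up, 0.005 fully down; a grey button 18 mm across near the end of the same box that is nearer the robot, 87 mm from the larger one (centres). Not to be pressed
- plug: bystander: upright brass pin 18 mm across, 35 mm tall, standing loose on the plate between the bobbins; origin at the centre of its underside
- gauge: bystander: small steel block 35 by 10 by 22 mm tall, loose on the plate between the bobbins; origin at the centre of its underside
- disc: bystander: wooden disc 64 mm across, 24 mm tall, loose on the table beyond the control box; origin at the centre of its underside
- tin: bystander: aluminium can 68 mm across, 100 mm tall, loose at the left of the plate; origin at the centre of its underside
- driver: bystander: screwdriver lying beyond the plate
- key: bystander: steel T-shaped chuck key, about 80 by 110 mm and 16 mm high, lying at the left of the plate, beyond the can
- cone: bystander: aluminium cone stub 64 mm across, 55 mm tall, standing beyond the plate; origin at the centre of its underside
- good_a: one of the three good bobbins: turned pale wood, 60 mm tall, upright and loose on the plate; shape: lower disc 44 mm across and 9 mm thick, 22 mm shaft, and an upper disc like the lower one, 44 mm across, at the top. Origin: centre of its underside. Not to be touched or pointed at
- good_b: one of the three good bobbins: turned pale wood, 60 mm tall, upright and loose on the plate; shape: lower disc 44 mm across and 9 mm thick, 22 mm shaft, and an upper disc like the lower one, 44 mm across, at the top. Origin: centre of its underside. Not to be touched or pointed at
- good_c: one of the three good bobbins: turned pale wood, 60 mm tall, upright and loose on the plate; shape: lower disc 44 mm across and 9 mm thick, 22 mm shaft, and an upper disc like the lower one, 44 mm across, at the top. Origin: centre of its underside. Not to be touched or pointed at
Things that resemble listed ones, but are neither listed nor needed, are in the scene too. What is shaped like the part that bears log but red is not meant.

How it is judged:
By the outcome, as a careful person would: the job done as asked, in the order asked, and still so for the second after the job is handed in, with the robot touching nothing.
It also fails if it takes over 42 s, if anything falls off the work surface, if the arm or the gripper's body presses on something with over 40 N, if the wrist force passes 120 N, or if a joint passes its speed limit or range.

## Working session

There is one attempt and no reset: what is moved stays moved. The work goes in short steps, Python scripts to look and compute and a shell command to move; the robot and the scene stay as the last step left them, time stands still between calls to the robot, and variables do not carry over. Pictures are saved under pics/ and viewed, at most 10 in all, crops included, and the job is handed in when it is done.

```bash
mkdir -p pics; cat > h.py <<'E'
import numpy as np, cv2
from plant import arm
def grab(n,tag):
    f=arm.grab_frame(n); cv2.imwrite(f'pics/{tag}.png',f['img'][:,:,::-1]); np.savez(f'{tag}.npz',**f); return f
def world(f):
    h,w=f['range_z'].shape; K=f['K']
    u,v=np.meshgrid(np.arange(w),np.arange(h))
    d=np.array([float(f['k1']),0,0,0,0])
    p=cv2.undistortPoints(np.stack([u,v],-1).reshape(-1,1,2).astype(float),K,d).reshape(h,w,2)
    z=f['range_z']; P=np.stack([p[...,0]*z,p[...,1]*z,z,np.ones_like(z)],-1)
    W=P@np.linalg.inv(f['view']).T; W=W[...,:3]; W[z==0]=np.nan; return W
E
python3 - <<'E'
from h import *
s=arm.sense(); print(s['time_s'],s['tool_pos'],s['ee_rot'],s['ft_force'])
for n in('scene','top'):
    f=grab(n,n+'0'); print(f['K'],f['k1'],f['view'])
E
```

```text
0.0 [0.16142724 0.65477267 0.23023534] [-3.13956524e+00  3.82272944e-05  2.89985123e+00] [-0.63130705  0.24826555  0.98303838]
[[438.469174     0.         245.67113408]
 [  0.         438.469174   193.04485299]
 [  0.           0.           1.        ]] -0.016640115646511393 [[ 0.66755987  0.74453169  0.00603231 -0.39810647]
 [ 0.64714668 -0.57619824 -0.49919611 -0.24415002]
 [-0.36819152  0.33714708 -0.86646803  1.27640909]
 [ 0.          0.          0.          1.        ]]
[[447.69128364   0.         256.25059533]
 [  0.         447.69128364 197.97972263]
 [  0.           0.           1.        ]] -0.1542179382513022 [[-0.06543479 -0.99785138  0.00330216  0.11186074]
 [-0.96899529  0.06275169 -0.23897774  0.52486199]
 [ 0.23825705 -0.01883723 -0.97101943  1.11901853]
 [ 0.          0.          0.          1.        ]]
```

```bash
python3 -c "
import cv2,numpy as np
a=[cv2.imread('pics/%s0.png'%n) for n in('scene','top')]
print([x.shape for x in a])"
```

```text
[(384, 512, 3), (384, 512, 3)]
```

View pics/scene0.png

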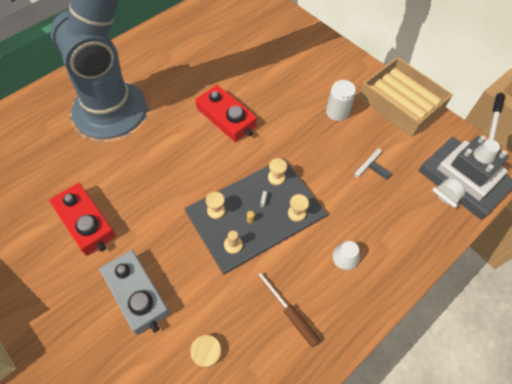

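View pics/top0.png

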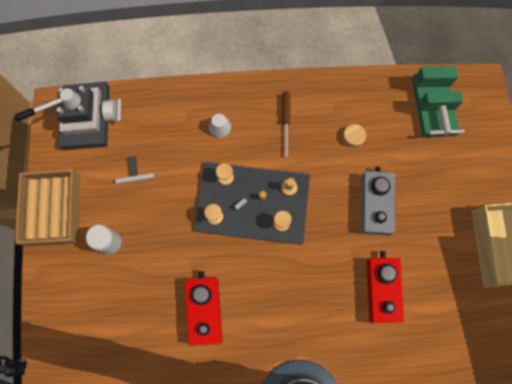

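The scene view shows the reject (bare shaft) at about (233,238), and the top view shows it at (289,186). The grey box's large button is at (140,301) in the scene view and (381,185) in the top view. The small button is at (380,216) in the top view. I'll measure these next.

```bash
python3 - <<'E'
from h import *
for n in('scene','top'):
    f=dict(np.load(n+'0.npz')); W=world(f)
    T={'scene':dict(rej=(233,238,16),log=(140,301,16),small=(122,270,9)),'top':dict(rej=(289,186,12),log=(381,185,14),small=(380,216,9),gb=(225,173,14),gc=(213,214,14),gd=(282,221,14),tin=(100,238,22))}[n]
    for k,(u,v,r) in T.items():
        w=W[v-r:v+r+1,u-r:u+r+1].reshape(-1,3); w=w[~np.isnan(w[:,0])]
        lo,hi={'rej':(.066,.085),'log':(.060,.075),'small':(.052,.075),'tin':(.09,.12)}.get(k,(.066,.085))
        s=w[(w[:,2]>lo)&(w[:,2]<hi)]
        print(n,k,len(s),np.round(s.mean(0),4),np.round((s.min(0)+s.max(0))/2,4),np.round(np.ptp(s,axis=0),3), np.round(np.percentile(s[:,2],[50,90]),4))
E
```

```text
scene rej 79 [ 0.5695 -0.0169  0.073 ] [ 0.5688 -0.0164  0.0723] [0.021 0.021 0.012] [0.0733 0.0758]
scene log 254 [ 0.5478 -0.2624  0.0664] [ 0.549  -0.2639  0.066 ] [0.041 0.041 0.012] [0.0666 0.0685]
scene small 178 [ 0.4623 -0.2506  0.0589] [ 0.4599 -0.2507  0.0613] [0.034 0.032 0.018] [0.0572 0.0657]
top rej 50 [ 0.5659 -0.015   0.0742] [ 0.5663 -0.0155  0.0732] [0.019 0.019 0.012] [0.0744 0.0771]
top log 165 [ 0.5451 -0.2598  0.0657] [ 0.545  -0.2585  0.0668] [0.045 0.044 0.014] [0.0659 0.0687]
top small 126 [ 0.4604 -0.2478  0.0595] [ 0.4646 -0.2484  0.0614] [0.04  0.033 0.018] [0.0585 0.066 ]
top gb 205 [0.6063 0.1586 0.0742] [0.6069 0.1585 0.0739] [0.043 0.043 0.014] [0.0743 0.0769]
top gc 220 [0.4992 0.1927 0.0751] [0.4991 0.1923 0.075 ] [0.041 0.042 0.013] [0.0751 0.0783]
top gd 221 [0.4691 0.0132 0.0751] [0.4698 0.0123 0.0748] [0.044 0.042 0.012] [0.0751 0.078 ]
top tin 480 [0.4462 0.4873 0.0993] [0.4466 0.4891 0.098 ] [0.062 0.065 0.016] [0.0996 0.1026]
```

```bash
python3 -m handwheel '[[0,0,0,-0.15,-0.15,0,-1],[0,0,0,-0.17,-0.17,0,-1],[0,0,0,-0.17,-0.17,0,-1],[0,0,0,-0.17,-0.17,0,-1],[0,0,0,-0.17,-0.17,0,-1]]'; python3 -m handwheel '[[0,0,0,-0.17,-0.17,0,-1],[0,0,0,-0.17,-0.17,0,-1],[0,0,0,-0.17,-0.17,0,-1],[0,0,0,-0.17,-0.17,0,-1],[0,0,0,-0.17,-0.17,0,-1]]'
```

```text
time_s: 0.6
tool_pos: [0.2837, 0.4524, 0.231]
ee_rot: [-3.141, -0.0, 2.9]
ft_force: [1.1, -0.4, -0.4]
opening: 0.141
grasp_force: 0.0
time_s: 1.1
tool_pos: [0.4078, 0.2468, 0.2312]
ee_rot: [3.141, -0.0, 2.9]
ft_force: [1.0, 0.4, 0.4]
opening: 0.001
grasp_force: 0.0
```

```bash
python3 -m handwheel '[[0,0,0,-0.17,-0.17,0,-1],[0,0,0,-0.17,-0.17,0,-1],[0,0,0,-0.17,-0.17,0,-1],[0,0,0,-0.17,-0.17,0,-1],[0,0,0,-0.15,-0.15,0,-1]]'; python3 -m handwheel '[[0,0,0,0,0,0,-1],[0,0,0,0,0,0,-1],[0,0,0,0,0,0,-1]]'; python3 - <<'E'
from h import *
from scipy.spatial.transform import Rotation as R
s=arm.sense(); Rt=R.from_euler('xyz',s['ee_rot']).as_matrix()
print(s['tool_pos'],(Rt.T@(np.array([.568,-.016,.12])-s['tool_pos']))/.2)
E
```

```text
time_s: 1.6
tool_pos: [0.5294, 0.0453, 0.2312]
ee_rot: [-3.141, -0.0, 2.899]
ft_force: [0.8, 0.8, 0.3]
opening: -0.003
grasp_force: 0.0
time_s: 1.9
tool_pos: [0.528, 0.0492, 0.2308]
ee_rot: [3.141, -0.001, 2.902]
ft_force: [0.5, 0.4, -0.4]
opening: 0.001
grasp_force: 0.0
[0.52804255 0.04915763 0.23083688] [-0.27224343 -0.26917674  0.55371529]
```

Now I'll move above the reject, partly descend to about z 0.13, and look.

```bash
python3 -m handwheel '[[0,0,0,-0.14,-0.13,0,-1],[0,0,0,-0.13,-0.14,0,-1],[0,0,0,0,0,0.15,-1],[0,0,0,0,0,0.2,-1],[0,0,0,0,0,0.15,-1]]'; python3 -m handwheel '[[0,0,0,0,0,0,-1],[0,0,0,0,0,0,-1],[0,0,0,0,0,0,-1]]'; python3 - <<'E'
from h import *
for n in('scene','top'):
    f=grab(n,n+'1'); W=world(f)
    c=np.array([.568,-.016,.0745]); p=f['view']@np.r_[c,1]; u=(f['K']@(p[:3]/p[2]))[:2].astype(int); print(n,u)
    x=f['img'][u[1]-60:u[1]+40,u[0]-60:u[0]+60,::-1]
    cv2.imwrite(f'pics/c_{n}1.png',cv2.resize(x,None,fx=3.3,fy=5 if 0 else 3.3,interpolation=cv2.INTER_CUBIC))
a=[cv2.imread(f'pics/c_{n}1.png') for n in('scene','top')]
cv2.imwrite('pics/pair1.png',np.hstack(a))
E
```

```text
time_s: 2.4
tool_pos: [0.5672, -0.0155, 0.1294]
ee_rot: [3.141, -0.002, 2.903]
ft_force: [0.1, -0.0, -0.6]
opening: 0.001
grasp_force: 0.0
time_s: 2.7
tool_pos: [0.5696, -0.0168, 0.1332]
ee_rot: [3.14, 0.003, 2.901]
ft_force: [1.1, 0.0, -0.3]
opening: -0.001
grasp_force: 0.0
scene [232 235]
top [290 181]
```

View pics/pair1.png

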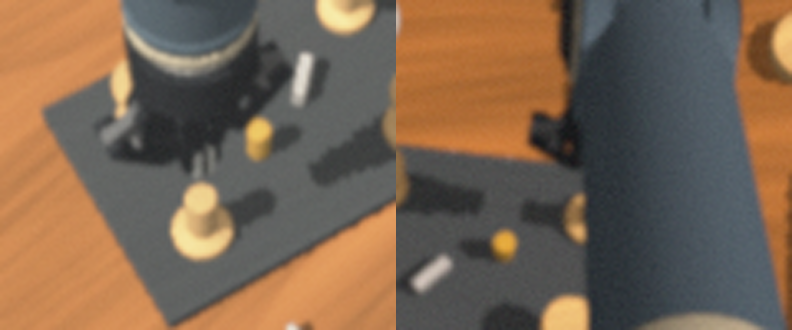

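The crop shows the closed fingertips at about (205,160), directly above the bare shaft top at (200,190). Next I'll lower to 20 mm above it and hold.

```bash
python3 -m handwheel '[[0,0,0,0,0,0.09,-1],[0,0,0,0,0,0.09,-1],[0,0,0,0,0,0,-1],[0,0,0,0,0,0,-1],[0,0,0,0,0,0,-1]]'; for i in 1 2; do python3 -m handwheel '[[0,0,0,0,0,0,-1],[0,0,0,0,0,0,-1],[0,0,0,0,0,0,-1],[0,0,0,0,0,0,-1],[0,0,0,0,0,0,-1]]'; done; python3 - <<'E'
from h import *
f=grab('scene','scene2'); cv2.imwrite('pics/c2.png',cv2.resize(f['img'][175:275,172:292,::-1],None,fx=4,fy=4,interpolation=cv2.INTER_CUBIC))
print(arm.sense()['tool_pos'])
E
```

```text
time_s: 3.3
tool_pos: [0.5693, -0.0176, 0.0967]
ee_rot: [3.141, 0.002, 2.9]
ft_force: [0.1, -0.4, 0.9]
opening: 0.003
grasp_force: 0.0
time_s: 3.8
tool_pos: [0.5683, -0.0175, 0.0953]
ee_rot: [3.141, 0.0, 2.9]
ft_force: [-0.1, 0.2, 0.9]
opening: -0.001
grasp_force: 0.0
time_s: 4.3
tool_pos: [0.5683, -0.0176, 0.0952]
ee_rot: [3.142, -0.0, 2.9]
ft_force: [0.8, -0.5, 0.4]
opening: -0.003
grasp_force: 0.0
[ 0.56827016 -0.01754144  0.09525712]
```

View pics/c2.png

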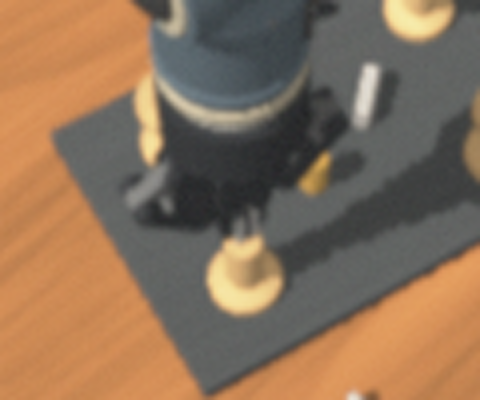

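The crop shows the fingertips at about (247,235), just above the shaft top at (245,248), with a gap consistent with 20 mm. I'll finish the hold and rise.

```bash
for i in 1 2 3; do python3 -m handwheel '[[0,0,0,0,0,0,-1],[0,0,0,0,0,0,-1],[0,0,0,0,0,0,-1],[0,0,0,0,0,0,-1],[0,0,0,0,0,0,-1]]'|head -2; done; python3 -m handwheel '[[0,0,0,0,0,-0.2,-1],[0,0,0,0,0,-0.2,-1],[0,0,0,0,0,-0.1,-1],[0,0,0,0,0,0,-1],[0,0,0,0,0,0,-1]]'; python3 - <<'E'
from h import *
from scipy.spatial.transform import Rotation as R
s=arm.sense(); Rt=R.from_euler('xyz',s['ee_rot']).as_matrix()
print(s['tool_pos'],(Rt.T@(np.array([.5465,-.261,.1])-s['tool_pos']))/.2)
E
```

```text
time_s: 4.85
tool_pos: [0.5683, -0.0175, 0.0953]
time_s: 5.35
tool_pos: [0.5683, -0.0176, 0.0953]
time_s: 5.85
tool_pos: [0.5683, -0.0175, 0.0953]
time_s: 6.35
tool_pos: [0.568, -0.0174, 0.1951]
ee_rot: [3.141, -0.0, 2.9]
ft_force: [-0.3, 0.2, 0.1]
opening: -0.003
grasp_force: 0.0
[ 0.56803726 -0.01744067  0.19511823] [-0.18690786 -1.20833381  0.47519137]
```

```bash
python3 -m handwheel '[[0,0,0,-0.03,-0.2,0,-1],[0,0,0,-0.037,-0.24,0,-1],[0,0,0,-0.037,-0.24,0,-1],[0,0,0,-0.037,-0.24,0,-1],[0,0,0,-0.03,-0.2,0,-1]]'; python3 -m handwheel '[[0,0,0,-0.015,-0.09,0.1,-1],[0,0,0,0,0,0.2,-1],[0,0,0,0,0,0.17,-1],[0,0,0,0,0,0,-1],[0,0,0,0,0,0,-1]]'; python3 - <<'E'
from h import *
f=grab('scene','scene3'); cv2.imwrite('pics/c3.png',cv2.resize(f['img'][235:345,75:205,::-1],None,fx=4,fy=4,interpolation=cv2.INTER_CUBIC))
print(arm.sense()['tool_pos'])
E
```

```text
time_s: 6.85
tool_pos: [0.546, -0.2457, 0.1934]
ee_rot: [-3.141, -0.003, 2.898]
ft_force: [0.7, 0.3, 1.1]
opening: 0.003
grasp_force: 0.0
time_s: 7.35
tool_pos: [0.5457, -0.2612, 0.1002]
ee_rot: [-3.142, -0.003, 2.9]
ft_force: [-0.2, 0.3, 1.0]
opening: 0.004
grasp_force: 0.0
[ 0.54685348 -0.26169279  0.10174095]
```

View pics/c3.png

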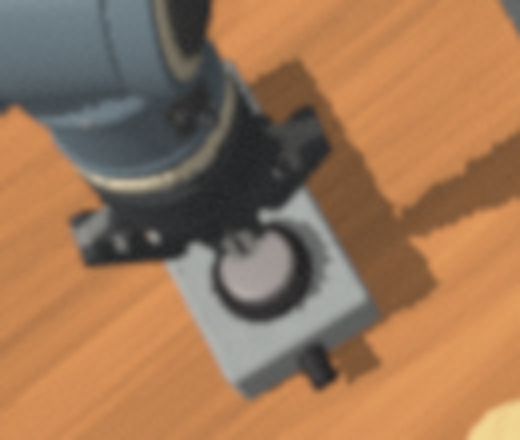

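The crop shows the fingertips at about (240,238), over the large button cap at (258,270), as expected 35 mm up. Next I'll press gradually.

```bash
python3 -m handwheel '[[0,0,0,0,0,0.1,-1],[0,0,0,0,0,0.06,-1],[0,0,0,0,0,0.02,-1],[0,0,0,0,0,0,-1],[0,0,0,0,0,0,-1]]';  python3 -m handwheel '[[0,0,0,0,0,0.01,-1],[0,0,0,0,0,0.01,-1],[0,0,0,0,0,0,-1],[0,0,0,0,0,0,-1]]'
```

```text
time_s: 7.9
tool_pos: [0.5468, -0.2613, 0.0661]
ee_rot: [3.141, 0.001, 2.9]
ft_force: [-1.1, 1.9, 1.4]
opening: 0.002
grasp_force: 0.9
time_s: 8.3
tool_pos: [0.547, -0.2615, 0.0617]
ee_rot: [3.141, 0.001, 2.9]
ft_force: [-0.4, 0.3, 4.2]
opening: -0.004
grasp_force: 2.2
```

```bash
python3 -m handwheel '[[0,0,0,0,0,0.008,-1],[0,0,0,0,0,0.007,-1],[0,0,0,0,0,0,-1],[0,0,0,0,0,0,-1]]'
```

```text
time_s: 8.7
tool_pos: [0.547, -0.2616, 0.0609]
ee_rot: [3.14, 0.001, 2.9]
ft_force: [-5.2, 3.9, 20.0]
opening: -0.002
grasp_force: 9.9
```

Fully down: it bottomed at 0.061 with 20 N. I'll let it spring back and withdraw.

```bash
python3 -m handwheel '[[0,0,0,0,0,-0.03,-1],[0,0,0,0,0,-0.05,-1],[0,0,0,0,0,-0.15,-1],[0,0,0,0,0,-0.22,-1],[0,0,0,0,0,-0.22,-1]]'; python3 -m handwheel '[[0,0,0,0,-0.2,0,-1],[0,0,0,0,-0.24,0,-1],[0,0,0,0,-0.2,0,-1],[0,0,0,0,0,0,-1],[0,0,0,0,0,0,-1]]'; python3 - <<'E'
from h import *
f=grab('scene','scene4'); g=grab('top','top4'); W=world(f)
w=W[285:318,124:157].reshape(-1,3); s=w[(w[:,2]>.056)&(w[:,2]<.08)]; print(len(s),np.median(s,0))
cv2.imwrite('pics/p4.png',np.hstack([cv2.resize(x['img'][:,:,::-1],(400,300)) for x in(f,g)]))
E
```

```text
time_s: 9.2
tool_pos: [0.5456, -0.2616, 0.1929]
ee_rot: [-3.141, -0.002, 2.899]
ft_force: [0.2, -0.3, 0.2]
opening: -0.002
grasp_force: 0.0
time_s: 9.7
tool_pos: [0.5146, -0.387, 0.1918]
ee_rot: [-3.141, -0.001, 2.897]
ft_force: [0.4, 0.9, 0.1]
opening: -0.001
grasp_force: 0.0
399 [ 0.54916966 -0.2622814   0.06488076]
```

View pics/p4.png

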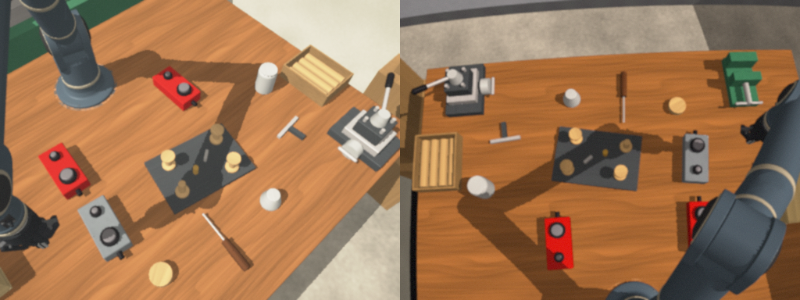

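Both views show everything standing where it was, the button back up at about (110,233), and the arm clear of the box.

```bash
python3 -c "
from plant import arm
print(arm.sign_off())"
```

```text
the job is handed in; nothing more can be done
None
```

The job is handed in: I held the fingertips about 20 mm above the middle of the faulty bobbin for about 2.5 s, then pressed the larger grey button fully down (it bottomed at about 20 N), released it and drew clear with nothing else visibly moved.

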